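Cycle the latching stop and restart the rack lane

ROBOT

A 6-joint arm with a two-finger parallel gripper is mounted at the origin on the work surface. World frame = base frame: x ahead of the robot, y to its left, z up, the work surface at z = 0. Lengths are in m, angles in degrees, forces in N, time in s.
With the tool pointing down it reaches from about 0.35 to 0.85 m from the base axis. Payload 8.1 kg.
Tool frame: the origin (TCP) lies midway between the tips of the shut fingers; the grasp point (between the pads) lies behind it (env.grasp_offset is the z of the grasp point in the tool frame, in m); z points along the fingers, y is the line along which they close (so a half turn about z gives the same grasp; the last joint's range is limited). The gripper opens to 93 mm and grips with 3 to 60 N. Pads are 15 mm wide; open, the fingers measure 128 mm over their backs; the gripper's body (75 mm by 188 mm) begins 65 mm behind the grasp point.
Start: joints at [-69.695, 7.471, 85.268, -0, 87.261, -4.893], TCP at [0.255, -0.543, 0.219] pointing down, gripper open.
Joint ranges: [-169.43, 169.43], [-51.17, 129.36], [1.28, 143.12], [-76.62, 256.62], [0, 156.53], [-152.29, 152.29]. Speed limits (degrees/s): [136.94, 136.94, 159.86, 180, 180, 180].

INTERFACE

Orientations are given as [roll, pitch, yaw] about the fixed x, y, z axes, in that order (R = Rz(yaw) Ry(pitch) Rx(roll)).
In Python, from workcell import env gives the robot as it stands. The module is installed in compiled form; this text tells all that it offers.
- The arm moves only by the tool play_rows, never from a script. Its argument "series" is a list that holds one entry, the list of rows, each a list of 7 numbers: the shift along the world's x, y, z in cm, then the turn, a rotation vector about the world's x, y, z in degrees, then the closure in counts, from 0 (fully open) to 255 (shut). A call has 1 to 5 rows; each row shifts and turns the commanded pose from where the row before left it; what a row does not reach is not made up. A row lasts 1/12 s, in which the tool goes at most 41.7 mm and 7.16 degrees, less where a joint would pass 70% of its speed; a pose out of reach is approached as far as the arm can. A call with a gripper value outside its range is refused whole. The fingers move at their own pace and stop on an object; "force" is the grip in N (left out, the last holds). Time passes only in rows, so rows that do not move let the fingers close. It gives the time, the measured TCP pose, the force, the opening and the grip force at its end, in the units of the state.
- env.state(): the state, without advancing time (a new reading comes with each control period).
- env.grab_frame(name): name is "side" or "top"; returns a dict with "color" (384x512x3 uint8, blue, green, red), "fx", "fy", "cx", "cy" (pixels), "extrinsics" (4x4, takes a point from camera to world coordinates). Camera axes: x right, y down, z forward; pixel columns grow to the right and rows downward; lengths in m; the calibration is good to about 2 mm. A picture is of the moment at which its call begins. There is no depth.
- env.sign_off(): hands the job in; it is judged then, once.
The state is a dict: "time": time; "q": joint angles; "qvel": joint speeds; "tau": joint torques, N m; "tool_pos": TCP position; "eef_rot": TCP orientation; "force": force on the tool from outside, world axes, zero at the start; "moment": the same for the moment, N m; "opening": finger opening in m; "grip_force": force on a finger pad.
Only numpy, scipy, OpenCV 4.12 (cv2) and the standard library are available. Lean on these libraries where they do the work, as an engineer would, in place of code of your own. Each camera call takes 0.05 s, during which the arm holds its last target. There are 200 camera calls.

TASK

The tube-rack lane has to be reset at its control box: press the red mushroom stop in until it latches, take your fingers off it so that it stays in by itself, then twist it clockwise by pushing one of its wings with a fingertip until it springs back out and the head is left free. Then press the green start button fully and let it come back up. Grip and lift nothing, do not press start while the stop is in, and leave the racks, tubes and other things around the box where they are.

Things in the scene. Friction and masses are not known exactly. Their poses are not given: they have to be found in the camera images.
- control_box: Grey control box fixed to the bench, 130 (x) x 250 (y) x 60 mm high; origin at the centre of its underside, z up. The stop's axis is vertical through (0, +50 mm) and the start button's through (0, -70 mm) of its frame. It stands anywhere within some 10 x 25 cm and turned up to 0.5 rad.
- stop_top (a point): Top centre of the red mushroom head, 102 mm above the bench when out; it sinks with the head and its axes turn with it (x runs from the front wing to the back wing). The head is a shallow dome 60 mm across and 22 mm high over a fixed black collar 44 mm across and 8 mm high, on a yellow disc; the gap under the head is 20 mm to the box top when out. Two wings stick out of the rim on opposite sides, at the same height as the rim.
- wing_front (a point): Middle of the wing that points to the box's front (-x of the box), 40 mm from the stop's axis, at half its height and width. The wing reaches from the rim out to 50 mm from the axis, is 14 mm wide and 14 mm high plus a narrow white ridge of 3 mm on top; its top with ridge is 5 mm lower than stop_top, its underside 22 mm lower than stop_top. The flank to push for a clockwise twist (from above) is the one on its anticlockwise side: towards the box's -y for this wing.
- wing_back (a point): The same on the opposite wing, which points to the box's back (+x of the box); the flank to push is the one towards the box's +y.
- start_top (a point): Centre of the flat top of the green start button, 32 mm across, 78 mm above the bench, in a black ring 48 mm across and 12 mm high on the box.
- stop_in (a joint): How far the mushroom is pressed in, m: 0 out, clicks into its latch when pressed past about 0.0092 and then stays at about 0.0085 to 0.009; end of travel 0.0115. Pressing takes about 5 N at first and 10 to 12 N to get past the click, then it gives way to the end of travel. Once unlatched a spring of 5 to 8 N drives it out.
- stop_turn (a joint): Twist of the head, rad, clockwise from above positive: 0 at rest, stop at 0.9. A light spring (under 0.08 N m) turns it back to 0 when let go. Turned past about 0.45 to 0.6 the latch lets go and the head springs out. Twisting needs 1 to 4 N at the wing.
- start (a joint): How far the start button is pressed, m: 0 up, 0.006 fully down (6 N); it springs back by itself.
- rack_a: Black and blue tube rack, loose, 140 x 32 x 88 mm high, long side along its x; origin at the centre of its underside. Bystander.
- rack_b: Black and blue tube rack, loose, 140 x 32 x 88 mm high, long side along its x; origin at the centre of its underside. Bystander.
- tube_tray: Blue tray of white capped tubes, loose, 100 x 150 x 55 mm high; origin at the centre of its underside. Bystander.
- plate_stack: Stack of four light blue well plates, one loose piece, 86 x 126 x 76 mm high; origin at the centre of its underside. Bystander.
- marker: White marker pen with violet cap lying along its x, 135 mm long, 14 mm thick; origin underneath, near its middle. Bystander.
- jar: Amber jar with blue cap, 48 mm across, 70 mm high; origin at the centre of its underside. Bystander.
- timer: Flat white timer, 50 x 65 x 18 mm; origin at the centre of its underside. Bystander.

How it is judged:
By the outcome, as a careful person would: the job done as asked, in the order asked, and still so for the second after the job is handed in, with the robot touching nothing.
It also fails if it takes over 48 s, if anything falls off the work surface, if the arm or the gripper's body presses on something with over 40 N, if the wrist force passes 120 N, or if a joint passes its speed limit or range.

## Working session

There is one attempt and no reset: what is moved stays moved. The work goes in short steps, Python scripts to look and compute and a tool call to move; the robot and the scene stay as the last step left them, time stands still between calls to the robot, and variables do not carry over. Pictures are saved under pics/ and viewed, at most 10 in all, crops included, and the job is handed in when it is done.

Besides the shell and the picture viewer there is one more tool, called after "Call:" as name(argument=value, ...) on one line, values as JSON. play_rows: Moves the arm, as the interface text tells. Its arguments: {"type":"object","properties":{"series":{"type":"array"},"force":{"type":"number"}},"required":["series"]}

```bash
mkdir -p pics; python3 - <<'E'
from workcell import env
import cv2,numpy as np
for n in("side","top"):
    f=env.grab_frame(n);cv2.imwrite(f"pics/{n}0.png",f["color"])
    print(n,f["fx"],f["fy"],f["cx"],f["cy"],np.round(f["extrinsics"],4).tolist())
print(env.state(),env.grasp_offset)
E
```

```text
side 453.60931236344516 453.60931236344516 262.75004214927 191.06177528781546 [[-0.7631, -0.4179, 0.493, -0.0269], [-0.6461, 0.5124, -0.5658, 0.7341], [-0.0161, -0.7502, -0.661, 0.9409], [0.0, 0.0, 0.0, 1.0]]
top 363.90032900559095 363.90032900559095 256.48920994758737 190.95654507136535 [[-0.0154, -0.9914, 0.13, 0.4211], [-0.9997, 0.013, -0.0193, 0.024], [0.0175, -0.1303, -0.9913, 1.2285], [0.0, 0.0, 0.0, 1.0]]
{'time': 0.1, 'q': array([-6.96926862e+01,  7.51043328e+00,  8.53219233e+01, -5.36161849e-04,
        8.72619433e+01, -4.89133790e+00]), 'qvel': array([-0.03399118, -0.22369235, -0.16514882, -0.07381843, -0.0055057 ,
       -0.04667689]), 'tau': array([ 8.14414470e-04, -5.61339819e+01, -4.93097985e+01,  7.69951427e-02,
        2.91753252e-02, -7.51981338e-05]), 'tool_pos': array([ 0.25531144, -0.54240912,  0.21770668]), 'eef_rot': array([-1.79905998e+02, -7.50704259e-03,  2.51986716e+01]), 'force': array([ 0.49347414, -0.47256823, -0.00872934]), 'moment': array([ 0.05160235,  0.04282607, -0.01722588]), 'grip_force': 0.0, 'opening': 0.09289523562463271} -0.0188
```

View pics/side0.png

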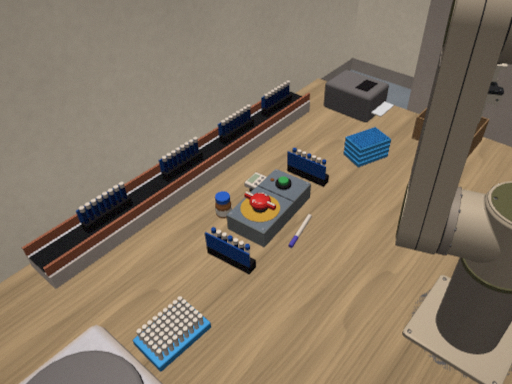

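View pics/top0.png

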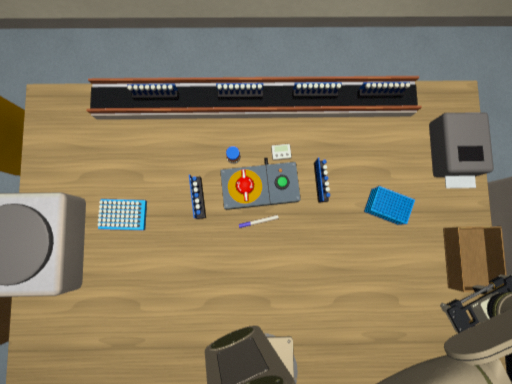

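The side view shows the red head near (261,202) and the green button near (284,182). In the top view they are at (245,185) and (282,182). The racks stand off both ends of the box, and the marker lies in front of it.

```bash
cat > m.py <<'E'
from workcell import env
import cv2,numpy as np
def ray(f,p):
    d=np.array([(p[0]-f["cx"])/f["fx"],(p[1]-f["cy"])/f["fy"],1]);E=f["extrinsics"]
    d=E[:3,:3]@d;return E[:3,3],d/np.linalg.norm(d)
def plane(f,p,z):
    o,d=ray(f,p);return o+d*(z-o[2])/d[2]
def tri(f,p,g,q):
    o,d=ray(f,p);a,b=ray(g,q)
    s=np.linalg.lstsq(np.c_[d,-b],a-o,rcond=None)[0]
    P,Q=o+d*s[0],a+b*s[1];return (P+Q)/2,np.linalg.norm(P-Q)
def masks(f):
    h=cv2.cvtColor(f["color"],cv2.COLOR_BGR2HSV);H,S,V=cv2.split(h)
    r=((H<8)|(H>172))&(S>170)&(V>110); g=(H>50)&(H<75)&(S>130)&(V>60); y=(H>15)&(H<30)&(S>180)&(V>120)
    return dict(red=r,green=g,yellow=y)
def blob(m,near,R=45):
    v,u=np.nonzero(m);k=np.hypot(u-near[0],v-near[1])<R
    return np.c_[u[k],v[k]].astype(float)
E
python3 - <<'E'
from m import *
S=env.grab_frame("side");T=env.grab_frame("top")
ms,mt=masks(S),masks(T)
for n,a,b in(("red",(261,202),(245,185)),("green",(284,182),(282,182)),("yellow",(261,207),(245,185))):
    A,B=blob(ms[n],a),blob(mt[n],b)
    ca,cb=A.mean(0),B.mean(0)
    bb=lambda X:((X.min(0)+X.max(0))/2)
    print(n,len(A),len(B),ca,cb,tri(S,ca,T,cb),"bb",tri(S,bb(A),T,bb(B)))
for n,f,c in(("s",S,(262,202)),("t",T,(262,185))):
    x,y=c;w,h=(45,35)
    cv2.imwrite(f"pics/{n}1.png",cv2.resize(f["color"][y-h-5:y+h,x-w-5:x+w],None,fx=8,fy=8,interpolation=cv2.INTER_CUBIC)); print(n,x-w-5,y-h-5)
for p in [(245,185)]: print(plane(T,p,.1))
E
python3 -c "
import cv2,numpy as np
a,b=cv2.imread('pics/s1.png'),cv2.imread('pics/t1.png')
cv2.imwrite('pics/st.png',cv2.resize(np.vstack([a,b]),(450,600)) if 0 else cv2.resize(np.hstack([a,b]),(800,316)))"
```

```text
red 219 202 [259.62100457 200.38356164] [244.33168317 184.84653465] (array([0.59052821, 0.03985478, 0.08838761]), np.float64(0.00038077988649675527)) bb (array([0.59292011, 0.03887101, 0.08602047]), np.float64(0.0019820113393029704))
green 69 81 [283.05797101 180.42028986] [281.74074074 181.38271605] (array([ 0.60204471, -0.08001826,  0.07658138]), np.float64(0.00022920136155771313)) bb (array([ 0.60160716, -0.0791902 ,  0.07704443]), np.float64(0.00021482673042563975))
yellow 10 564 [265.3 207. ] [244.53014184 186.72695035] (array([0.5820608 , 0.03593901, 0.06671791]), np.float64(0.013565518608100631)) bb (array([0.58641341, 0.03774646, 0.07240241]), np.float64(0.006928189400234052))
s 212 162
t 212 145
[0.58844693 0.03771274 0.1       ]
```

View pics/st.png

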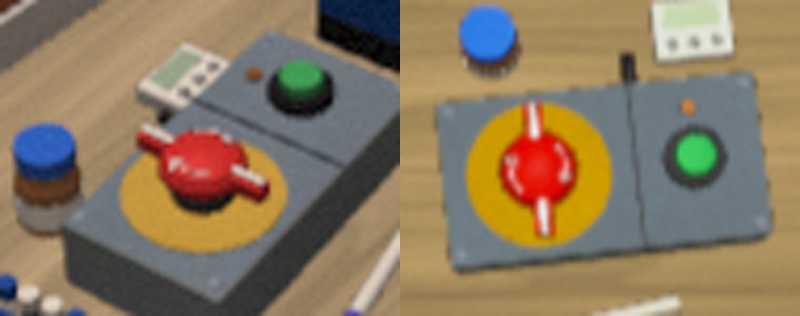

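The box is turned about +5.5°, with the stop axis near (0.591, 0.040) and start near (0.602, -0.080). The spacing of 0.1205 m and the start height of 77 mm agree with the text. Next I shut the fingers and move above the stop.

Call:
play_rows(series=[[[2.1, 3.6, 0, 0, 0, -5, 255], [2.1, 3.6, 0, 0, 0, -5, 255], [2.1, 3.6, 0, 0, 0, -5, 255], [2.1, 3.6, 0, 0, 0, -5, 255], [2.1, 3.6, 0, 0, 0, 0, 255]]], force=10)

```text
time: 0.62
tool_pos: [0.3608, -0.3612, 0.2184]
eef_rot: [-180.0, 0.0, 4.8]
force: [0.5, -0.2, -0.1]
opening: 0.0643
grip_force: 0.0
```

Call:
play_rows(series=[[[2.1, 3.6, 0, 0, 0, 0, 255], [2.1, 3.6, 0, 0, 0, 0, 255], [2.1, 3.6, 0, 0, 0, 0, 255], [2.1, 3.6, 0, 0, 0, 0, 255], [2.1, 3.6, 0, 0, 0, 0, 255]]])

```text
time: 1.03
tool_pos: [0.466, -0.181, 0.2187]
eef_rot: [180.0, -0.0, 5.2]
force: [-0.4, -0.5, 0.4]
opening: 0.0312
grip_force: 0.0
```

Call:
play_rows(series=[[[2.1, 3.6, 0, 0, 0, 0, 255], [2.1, 3.6, 0, 0, 0, 0, 255], [2.1, 3.6, 0, 0, 0, 0, 255], [2.1, 3.6, 0, 0, 0, 0, 255], [0, 0, 0, 0, 0, 0, 255]]])

```text
time: 1.45
tool_pos: [0.5515, -0.0326, 0.2182]
eef_rot: [-179.8, -0.1, 5.5]
force: [1.0, 0.5, -0.3]
opening: 0.0013
grip_force: 0.0
```

Call:
play_rows(series=[[[2, 3.6, 0, 0, 0, 0, 255], [1.9, 3.6, 0, 0, 0, 0, 255], [0, 0, -3.6, 0, 0, 0, 255], [0, 0, -3.6, 0, 0, 0, 255], [0, 0, -2.6, 0, 0, 0, 255]]])

```text
time: 1.87
tool_pos: [0.5875, 0.0337, 0.1177]
eef_rot: [-180.0, 0.1, 5.3]
force: [0.0, 0.4, -0.8]
opening: 0.0004
grip_force: 0.0
```

```bash
python3 - <<'E'
from m import *
S=env.grab_frame("side");T=env.grab_frame("top")
a=S["color"][120:260,180:340];b=T["color"][115:255,180:340]
cv2.imwrite("pics/c2.png",cv2.resize(np.hstack([a,b]),(800,350),interpolation=cv2.INTER_CUBIC));print(env.state()["tool_pos"])
E
```

```text
[0.58397853 0.03311687 0.11440246]
```

View pics/c2.png

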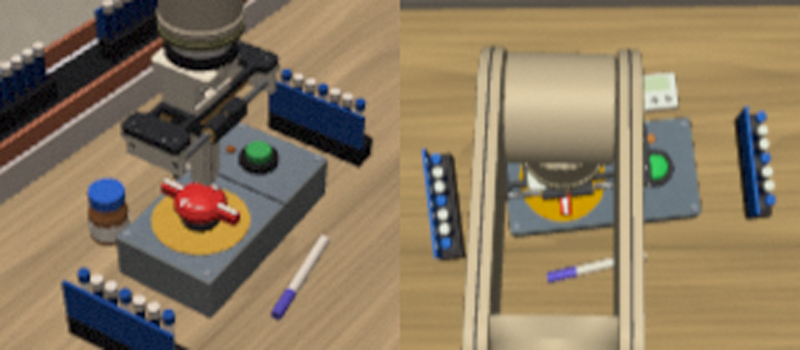

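The side crop shows the shut fingertips above the red head, with the racks and marker clear. I shift 7 mm in x and y to the axis and press down.

Call:
play_rows(series=[[[0.7, 0.7, 0, 0, 0, 0, 255], [0, 0, -0.6, 0, 0, 0, 255], [0, 0, -0.5, 0, 0, 0, 255], [0, 0, 0, 0, 0, 0, 255], [0, 0, 0, 0, 0, 0, 255]]])

```text
time: 2.38
tool_pos: [0.5959, 0.0398, 0.1105]
eef_rot: [180.0, -0.1, 5.2]
force: [-0.2, -0.7, 0.4]
opening: 0.0006
grip_force: 0.0
```

Call:
play_rows(series=[[[-0.4, 0, -0.4, 0, 0, 0, 255], [0, 0, -0.4, 0, 0, 0, 255], [0, 0, -0.3, 0, 0, 0, 255], [0, 0, 0, 0, 0, 0, 255], [0, 0, 0, 0, 0, 0, 255]]])

```text
time: 2.8
tool_pos: [0.5916, 0.0399, 0.0993]
eef_rot: [180.0, -0.0, 5.2]
force: [-2.7, 0.1, 5.9]
opening: 0.0005
grip_force: 2.8
```

Contact: 5.9 N with about 2.7 mm pressed. I keep pressing.

Call:
play_rows(series=[[[0, 0, -0.2, 0, 0, 0, 255], [0, 0, -0.2, 0, 0, 0, 255], [0, 0, -0.2, 0, 0, 0, 255], [0, 0, -0.1, 0, 0, 0, 255], [0, 0, 0, 0, 0, 0, 255]]])

```text
time: 3.22
tool_pos: [0.5919, 0.0398, 0.0925]
eef_rot: [180.0, -0.1, 5.2]
force: [-2.0, -0.4, 8.1]
opening: 0.0003
grip_force: 3.7
```

Call:
play_rows(series=[[[0, 0, -0.1, 0, 0, 0, 255], [0, 0, 0, 0, 0, 0, 255], [0, 0, 0, 0, 0, 0, 255]]])

```text
time: 3.47
tool_pos: [0.592, 0.0398, 0.0917]
eef_rot: [180.0, -0.1, 5.2]
force: [-3.7, -1.1, 8.0]
opening: 0.0004
grip_force: 3.8
```

Call:
play_rows(series=[[[0, 0, -0.1, 0, 0, 0, 255], [0, 0, -0.1, 0, 0, 0, 255], [0, 0, 0, 0, 0, 0, 255], [0, 0, 0, 0, 0, 0, 255]]])

```text
time: 3.8
tool_pos: [0.592, 0.0398, 0.0903]
eef_rot: [180.0, -0.1, 5.2]
force: [-3.8, -0.3, 11.3]
opening: 0.0007
grip_force: 5.6
```

Call:
play_rows(series=[[[0, 0, -0.2, 0, 0, 0, 255], [0, 0, 0, 0, 0, 0, 255], [0, 0, 0, 0, 0, 0, 255]]])

```text
time: 4.05
tool_pos: [0.5923, 0.0398, 0.09]
eef_rot: [180.0, -0.1, 5.2]
force: [-10.6, -0.5, 23.1]
opening: 0.0006
grip_force: 11.5
```

That is the end of travel. I lift off and move beside the front wing, above it.

Call:
play_rows(series=[[[0, 0, 2, 0, 0, 0, 255], [0, 0, 2, 0, 0, 0, 255], [-2, -2.1, 0, 0, 0, 0, 255], [-2, -2.1, 0, 0, 0, 0, 255], [0, 0, 0, 0, 0, 0, 255]]])

```text
time: 4.47
tool_pos: [0.5486, -0.0046, 0.1261]
eef_rot: [179.9, 0.1, 5.1]
force: [-0.7, 0.2, -0.8]
opening: 0.0002
grip_force: 0.0
```

```bash
python3 - <<'E'
from m import *
S=env.grab_frame("side");T=env.grab_frame("top")
a=S["color"][120:260,180:340];b=T["color"][115:255,180:340]
cv2.imwrite("pics/c3.png",cv2.resize(np.hstack([a,b]),(800,350),interpolation=cv2.INTER_CUBIC));print(env.state()["tool_pos"])
A=blob(masks(S)["red"],(261,202));c=A.mean(0);print(len(A),c)
E
```

```text
[ 0.55087233 -0.00258146  0.12647306]
217 [259.41474654 202.66359447]
```

View pics/c3.png

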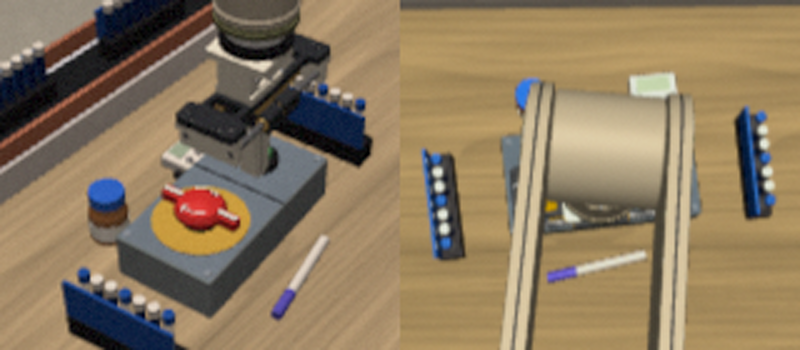

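The red centroid has dropped about 2.3 px and the head sits low over its collar, so it has latched with the fingers off. I descend beside the wing.

Call:
play_rows(series=[[[0, 0, -2.5, 0, 0, 0, 255], [0, 0, -2, 0, 0, 0, 255], [0, 0, -0.8, 0, 0, 0, 255], [0, 0, 0, 0, 0, 0, 255], [0, 0, 0, 0, 0, 0, 255]]])

```text
time: 4.98
tool_pos: [0.5514, -0.0016, 0.0735]
eef_rot: [-180.0, 0.1, 5.2]
force: [-0.1, -0.7, -0.7]
opening: 0.0002
grip_force: 0.0
```

Call:
play_rows(series=[[[-0.06, 0.6, 0, 0, 0, 0, 255], [-0.06, 0.6, 0, 0, 0, 0, 255], [-0.06, 0.6, 0, 0, 0, 0, 255], [-0.06, 0.6, 0, 0, 0, 0, 255], [0, 0, 0, 0, 0, 0, 255]]])

```text
time: 5.4
tool_pos: [0.5494, 0.0232, 0.0744]
eef_rot: [-180.0, -0.1, 5.3]
force: [-0.1, -0.8, 1.1]
opening: 0.0004
grip_force: 0.2
```

Call:
play_rows(series=[[[-0.04, 0.4, 0, 0, 0, 0, 255], [-0.04, 0.4, 0, 0, 0, 0, 255], [-0.04, 0.4, 0, 0, 0, 0, 255], [0, 0, 0, 0, 0, 0, 255]]])

```text
time: 5.73
tool_pos: [0.5476, 0.0347, 0.0735]
eef_rot: [-180.0, 0.0, 5.2]
force: [0.8, -1.2, 0.5]
opening: 0.0006
grip_force: 0.6
```

```bash
python3 - <<'E'
from m import *
S=env.grab_frame("side")
cv2.imwrite("pics/c4.png",cv2.resize(S["color"][150:250,200:320],None,fx=5,fy=5,interpolation=cv2.INTER_CUBIC));print(env.state()["tool_pos"],env.state()["force"])
A=blob(masks(S)["red"],(261,202));c=A.mean(0);print(len(A),c)
E
```

```text
[0.54756105 0.03441765 0.07350209] [-0.34635442 -1.60716837  1.01326152]
3 [258.66666667 207.66666667]
```

View pics/c4.png

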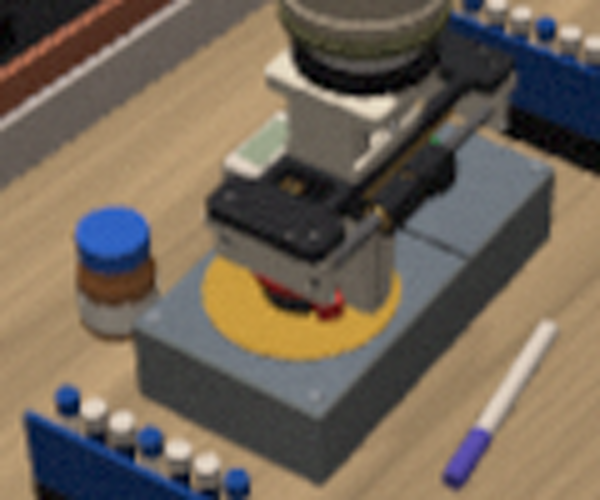

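The crop shows the fingertip against the front wing flank at (330,300), with the head partly hidden by the gripper. Contact is light at 1.6 N, so I keep pushing.

Call:
play_rows(series=[[[-0.04, 0.4, 0, 0, 0, 0, 255], [-0.04, 0.4, 0, 0, 0, 0, 255], [0, 0, 0, 0, 0, 0, 255]]])

```text
time: 6.03
tool_pos: [0.5467, 0.0426, 0.0734]
eef_rot: [-180.0, 0.0, 5.2]
force: [0.1, -0.4, 0.5]
opening: 0.0005
grip_force: 0.7
```

Call:
play_rows(series=[[[-0.04, 0.4, 0, 0, 0, 0, 255], [-0.04, 0.4, 0, 0, 0, 0, 255], [0, 0, 0, 0, 0, 0, 255]]])

```text
time: 6.28
tool_pos: [0.546, 0.0507, 0.0735]
eef_rot: [-180.0, 0.0, 5.2]
force: [-1.1, -1.3, -0.5]
opening: 0.0003
grip_force: 0.7
```

```bash
python3 - <<'E'
from m import *
S=env.grab_frame("side")
cv2.imwrite("pics/c5.png",cv2.resize(S["color"][150:250,200:320],None,fx=5,fy=5,interpolation=cv2.INTER_CUBIC));print(env.state()["tool_pos"],env.state()["force"])
E
```

```text
[0.5459362  0.05049221 0.0735269 ] [-0.92037112 -1.57491404  0.66634448]
```

View pics/c5.png

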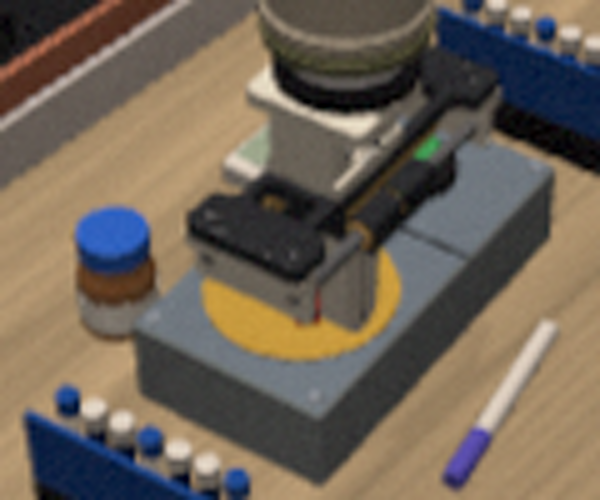

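Call:
play_rows(series=[[[-0.03, 0.3, 0, 0, 0, 0, 255], [0, 0, 0, 0, 0, 0, 255]]])

```text
time: 6.5
tool_pos: [0.5457, 0.0531, 0.0736]
eef_rot: [180.0, 0.0, 5.2]
force: [-1.8, -2.9, 0.7]
opening: 0.0009
grip_force: 1.3
```

Call:
play_rows(series=[[[0.1, -1, 0, 0, 0, 0, 255], [0.2, -2, 0, 0, 0, 0, 255], [0.3, -3, 0, 0, 0, 0, 255], [0.1, -1, 0, 0, 0, 0, 255], [0, 0, 0, 0, 0, 0, 255]]])

```text
time: 6.92
tool_pos: [0.5534, -0.0195, 0.0739]
eef_rot: [180.0, -0.0, 5.0]
force: [0.9, 0.0, 0.6]
opening: 0.0005
grip_force: 0.0
```

Call:
play_rows(series=[[[0, 0, 3, 0, 0, 0, 255], [0, 0, 3, 0, 0, 0, 255], [0, -3, 0, 0, 0, 0, 255], [0, 0, 0, 0, 0, 0, 255]]])

```text
time: 7.25
tool_pos: [0.5549, -0.0494, 0.1365]
eef_rot: [179.9, -0.3, 5.2]
force: [0.3, 0.4, -0.8]
opening: 0.0002
grip_force: 0.0
```

```bash
python3 - <<'E'
from m import *
S=env.grab_frame("side")
cv2.imwrite("pics/c6.png",cv2.resize(S["color"][150:250,200:320],None,fx=5,fy=5,interpolation=cv2.INTER_CUBIC));print(env.state()["tool_pos"],env.state()["force"])
A=blob(masks(S)["red"],(261,202));c=A.mean(0);print(len(A),c)
E
```

```text
[ 0.55374616 -0.047869    0.13486383] [0.83296027 0.41343582 0.1548462 ]
219 [259.543379   200.36073059]
```

View pics/c6.png

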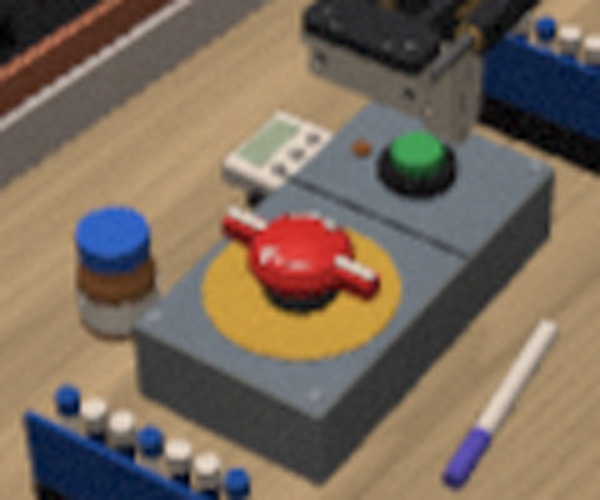

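The head is out and back at rest, with its red centroid at 200.4 as at the start. Next is the start button.

Call:
play_rows(series=[[[2.4, -1.6, 0, 0, 0, 0, 255], [2.4, -1.6, 0, 0, 0, 0, 255], [0, 0, -2.5, 0, 0, 0, 255], [0, 0, -2, 0, 0, 0, 255], [0, 0, 0, 0, 0, 0, 255]]])

```text
time: 7.72
tool_pos: [0.5975, -0.0773, 0.0828]
eef_rot: [-179.8, 0.5, 5.2]
force: [-0.9, -0.5, -0.6]
opening: 0.0002
grip_force: 0.0
```

Call:
play_rows(series=[[[0, 0, 0, 0, 0, 0, 255], [0, 0, -0.3, 0, 0, 0, 255], [0, 0, -0.3, 0, 0, 0, 255], [0, 0, 0, 0, 0, 0, 255], [0, 0, 0, 0, 0, 0, 255]]])

```text
time: 8.13
tool_pos: [0.6013, -0.0789, 0.0835]
eef_rot: [180.0, -0.1, 5.2]
force: [-0.8, 0.5, -0.1]
opening: 0.0008
grip_force: 0.0
```

Centred on the button. I press 12 mm from z 0.0835 to reach full depth at about 0.072.

Call:
play_rows(series=[[[0, 0, -0.4, 0, 0, 0, 255], [0, 0, -0.4, 0, 0, 0, 255], [0, 0, -0.4, 0, 0, 0, 255], [0, 0, 0, 0, 0, 0, 255], [0, 0, 0, 0, 0, 0, 255]]])

```text
time: 8.55
tool_pos: [0.6022, -0.0791, 0.0758]
eef_rot: [180.0, -0.2, 5.2]
force: [-16.4, 4.3, 35.9]
opening: 0.0002
grip_force: 17.9
```

Call:
play_rows(series=[[[0, 0, -0.1, 0, 0, 0, 255], [0, 0, 0, 0, 0, 0, 255], [0, 0, 0, 0, 0, 0, 255]]])

```text
time: 8.8
tool_pos: [0.6023, -0.0791, 0.0757]
eef_rot: [179.9, -0.2, 5.2]
force: [-20.7, 4.5, 42.7]
opening: 0.0
grip_force: 21.1
```

It stopped at 75.7 mm with 43 N, which is too early, so I back off 2 mm and look.

Call:
play_rows(series=[[[0, 0, 0.3, 0, 0, 0, 255], [0, 0, 0, 0, 0, 0, 255]]])

```text
time: 8.97
tool_pos: [0.6022, -0.0791, 0.076]
eef_rot: [180.0, -0.2, 5.2]
force: [-9.3, 2.9, 23.9]
opening: 0.0003
grip_force: 11.7
```

```bash
python3 - <<'E'
from m import *
S=env.grab_frame("side");s=env.state()
cv2.imwrite("pics/c7.png",cv2.resize(S["color"][130:230,210:330],None,fx=6,fy=6,interpolation=cv2.INTER_CUBIC));print(s["tool_pos"],s["force"],s["moment"])
A=blob(masks(S)["red"],(261,202));c=A.mean(0);print(len(A),c)
E
```

```text
[ 0.60218467 -0.07916287  0.07608736] [-8.35596694  2.16723626 21.60803807] [ 0.48006461  1.50790374 -0.00245937]
217 [259.61290323 200.38709677]
```

View pics/c7.png

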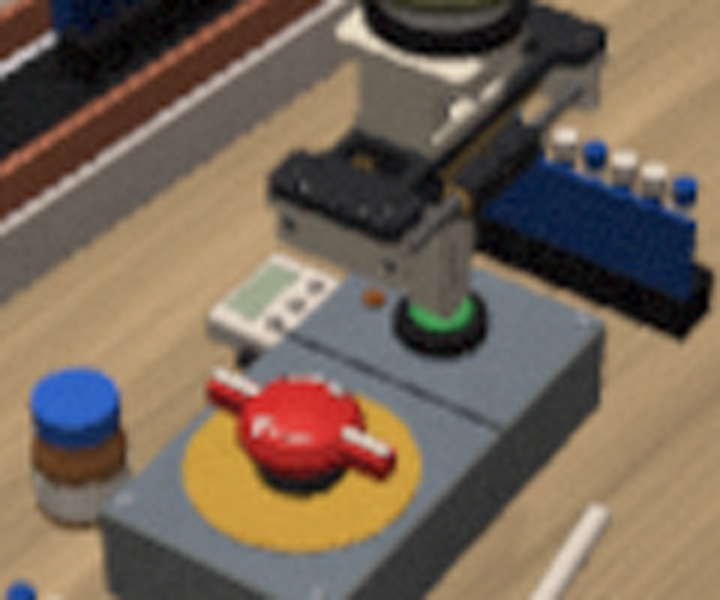

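The fingertip is centred on the green button at (440,315), clear of the ring, the stop and the rack. I raise slowly to get the force against height.

Call:
play_rows(series=[[[0, 0, 0.2, 0, 0, 0, 255], [0, 0, 0, 0, 0, 0, 255]]])

```text
time: 9.18
tool_pos: [0.602, -0.0791, 0.0764]
eef_rot: [180.0, -0.1, 5.2]
force: [0.7, 1.6, 5.6]
opening: 0.0006
grip_force: 2.9
```

Call:
play_rows(series=[[[0, 0, 0.1, 0, 0, 0, 255], [0, 0, 0, 0, 0, 0, 255]]])

```text
time: 9.35
tool_pos: [0.602, -0.0791, 0.0769]
eef_rot: [180.0, -0.1, 5.2]
force: [0.8, 0.9, 5.3]
opening: 0.0007
grip_force: 2.7
```

Call:
play_rows(series=[[[0, 0, 0.1, 0, 0, 0, 255], [0, 0, 0, 0, 0, 0, 255]]])

```text
time: 9.52
tool_pos: [0.602, -0.0792, 0.0778]
eef_rot: [180.0, -0.1, 5.2]
force: [0.9, 0.9, 4.6]
opening: 0.0007
grip_force: 2.4
```

Call:
play_rows(series=[[[0, 0, 0.1, 0, 0, 0, 255], [0, 0, 0, 0, 0, 0, 255]]])

```text
time: 9.68
tool_pos: [0.6019, -0.0792, 0.0786]
eef_rot: [180.0, -0.1, 5.2]
force: [3.1, 0.9, 4.4]
opening: 0.0004
grip_force: 2.1
```

Call:
play_rows(series=[[[0, 0, 0.1, 0, 0, 0, 255], [0, 0, 0, 0, 0, 0, 255]]])

```text
time: 9.85
tool_pos: [0.6015, -0.0791, 0.0791]
eef_rot: [180.0, -0.1, 5.2]
force: [2.9, 0.0, 3.7]
opening: 0.0002
grip_force: 1.9
```

Call:
play_rows(series=[[[0, 0, 0.1, 0, 0, 0, 255], [0, 0, 0, 0, 0, 0, 255], [0, 0, 0, 0, 0, 0, 255]]])

```text
time: 10.1
tool_pos: [0.6009, -0.0791, 0.0796]
eef_rot: [180.0, 0.0, 5.2]
force: [3.2, 0.4, 3.6]
opening: 0.0003
grip_force: 1.7
```

Call:
play_rows(series=[[[0, 0, 0.1, 0, 0, 0, 255], [0, 0, 0, 0, 0, 0, 255], [0, 0, 0, 0, 0, 0, 255]]])

```text
time: 10.35
tool_pos: [0.6006, -0.0791, 0.0804]
eef_rot: [-180.0, 0.0, 5.2]
force: [2.5, 0.1, 2.0]
opening: 0.0006
grip_force: 1.5
```

Call:
play_rows(series=[[[0, 0, 0.1, 0, 0, 0, 255], [0, 0, 0, 0, 0, 0, 255], [0, 0, 0, 0, 0, 0, 255]]])

```text
time: 10.6
tool_pos: [0.6005, -0.079, 0.0814]
eef_rot: [-180.0, 0.0, 5.2]
force: [1.6, 0.1, 2.3]
opening: 0.0002
grip_force: 1.1
```

Call:
play_rows(series=[[[0, 0, 0.1, 0, 0, 0, 255], [0, 0, 0, 0, 0, 0, 255], [0, 0, 0, 0, 0, 0, 255]]])

```text
time: 10.85
tool_pos: [0.6004, -0.0789, 0.0823]
eef_rot: [-180.0, 0.1, 5.2]
force: [-0.9, 0.2, 1.2]
opening: 0.0005
grip_force: 0.8
```

Contact starts near 0.0823 with about 1 N and the hard stop is at 0.0762 with about 6 N. That is a full 6 mm of travel, so the button was fully pressed. I retreat upward and check.

Call:
play_rows(series=[[[0, 0, 3, 0, 0, 0, 255], [0, 0, 4, 0, 0, 0, 255], [-3, -3, 2, 0, 0, 0, 255], [-3, -3, 0, 0, 0, 0, 255], [-3, -3, 0, 0, 0, 0, 255]]])

```text
time: 11.27
tool_pos: [0.5154, -0.1652, 0.1722]
eef_rot: [179.9, -0.1, 5.3]
force: [-0.3, -1.5, 0.1]
opening: 0.0004
grip_force: 0.0
```

Call:
play_rows(series=[[[-3, -3, 0, 0, 0, 0, 255], [-3, -3, 0, 0, 0, 0, 255], [0, 0, 0, 0, 0, 0, 255], [0, 0, 0, 0, 0, 0, 255], [0, 0, 0, 0, 0, 0, 255]]])

```text
time: 11.68
tool_pos: [0.4563, -0.2234, 0.1703]
eef_rot: [-180.0, -0.0, 5.1]
force: [-0.4, 0.4, -0.0]
opening: 0.0006
grip_force: 0.0
```

```bash
python3 - <<'E'
from m import *
S=env.grab_frame("side");T=env.grab_frame("top");s=env.state()
a=S["color"][120:260,180:340];b=T["color"][115:255,180:340]
cv2.imwrite("pics/c8.png",cv2.resize(np.hstack([a,b]),(800,350),interpolation=cv2.INTER_CUBIC));print(s["tool_pos"],s["force"],s["time"])
for n,p in(("red",(261,202)),("green",(284,182))):
    A=blob(masks(S)[n],p);print(n,len(A),A.mean(0))
E
```

```text
[ 0.45699621 -0.22260772  0.17020582] [0.46505584 0.22685748 0.65464932] 11.7833
red 219 [259.543379   200.36073059]
green 69 [283.04347826 180.43478261]
```

View pics/c8.png

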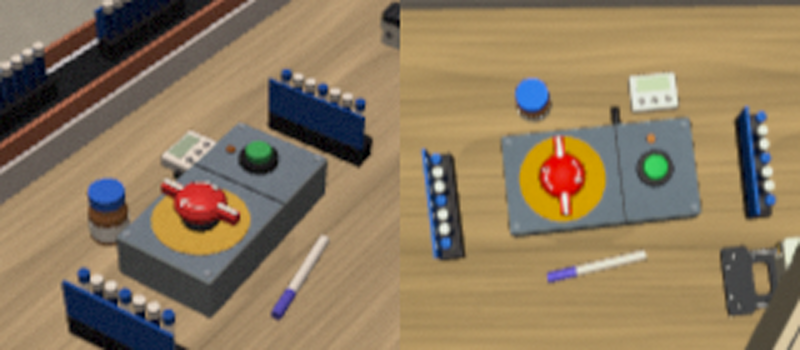

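Both views show the stop out and at rest, the start button up, everything else in place, and the arm clear. I hand it in.

```bash
python3 -c "
from workcell import env
print(env.sign_off())"
```

```text
the job is handed in; nothing more can be done
None
```

The job is handed in with no verdict shown: I latched the stop, twisted it out by its front wing and left it free, then pressed start to its hard stop (up to 43 N on the fingertip) and let it come back up, with nothing else moved.

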